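Put the titration kit away in the bench drawer

TASK

Put the syringe and the short dropper bottle away in the drawer of the little grey cabinet: the syringe lying flat on the drawer floor, the bottle standing upright. The drawer comes out only about 100 mm, so the syringe has to go in tip first, tilted, under the cabinet's front edge. Then push the drawer fully shut, without banging either thing against the drawer or cabinet and without disturbing the other things on the bench.

Things in the scene. Friction and masses are not known exactly. Their poses are not given: they have to be found in the camera images.
- cabinet: Grey one-drawer bench cabinet, 240 deep (its x) x 176 wide (y) x 92 mm high, fixed. Origin: centre of its underside; +x from its open front to its back. Lower edge of the roof over the drawer mouth (front edge): x=-120, z=80 mm here, 58 mm above the drawer floor. A thin notebook is fixed on the roof (to 100 mm).
- drawer (a joint): Sliding drawer: 0 m when shut, grows as it comes out to its stop at 0.105 m (0.095 to 0.105 at the start). Moves stiffly (about 2 N).
- drawer_floor (a point): On the drawer's inner floor, mid-width, at the inner face of the front panel; axes as the cabinet's. Inside: x=0 to 200, y=-70 to 70 mm; side and back walls 45 mm high. Front panel: 12 mm thick (x=-12 to 0), 176 mm wide, rim 47 mm above the floor. With the drawer out by d the cabinet's front edge is at x=d here: only x=0 to d is open above.
- drawer_handle (a point): Middle of the steel bar handle (about 70 mm long along the cabinet's y), 35 mm in front of the drawer's front panel and 30 mm above the level of the drawer floor.
- syringe: Plastic syringe, clear barrel, white plunger drawn out; rigid, 178 mm long, about 35 g. Origin: underside at mid-length; x towards the nozzle; long axis at z=11 mm. x=89 to 77: nozzle (6 mm dia); 77 to -20: barrel (22 mm dia); -20 to -23: flange (42 mm wide in y, 22 high); -23 to -86: plunger rod (12 x 12 mm); -86 to -89: thumb plate (22 mm dia).
- dropper: Short amber glass dropper bottle with a white cap: 28 mm dia body up to z=26 mm, narrower cap to 44 mm, about 30 g. Origin: centre of its underside, z up. One of three small containers that stand side by side in any order.
- tall_dropper: Bystander: tall amber dropper bottle, 38 mm dia, 88 mm high. Origin: centre of underside.
- jar: Bystander: glass jar with white cap, 44 mm dia, 56 mm high. Origin: centre of underside.
- mug: Bystander: white mug, 80 mm dia, 85 mm high. Origin: centre of underside.
- beaker: Bystander: glass beaker, 90 mm dia, 100 mm high. Origin: centre of underside.
- funnel: Bystander: white funnel standing on its mouth, 72 mm dia, 68 mm high. Origin: centre of underside.
- spoon: Bystander: steel spoon lying flat, 150 mm long. Origin: below its middle.

How it is judged (in metres and radians):
On the way:
1. With the drawer still out (by more than 60 mm), the syringe lies flat on the drawer floor and the short dropper bottle stands upright on it, both let go (in either order) (x of syringe in the frame of drawer_floor between 0.075 and 0.125 m and y of syringe in the frame of drawer_floor between -0.07 and 0.07 m and z of syringe in the frame of drawer_floor between -0.006 and 0.008 m and angle between syringe's own x axis and vertical between 1.49 and 1.65 rad and x of dropper in the frame of drawer_floor between 0 and 0.2 m and y of dropper in the frame of drawer_floor between -0.07 and 0.07 m and z of dropper in the frame of drawer_floor between -0.006 and 0.008 m and angle between dropper's own z axis and vertical below 0.15 rad and contact force between each of syringe, dropper and the fingers below 0.1 N and value of joint drawer above 0.06 m), for 0.2 s.
At the end, for the whole second after the job is handed in: Drawer fully shut (within 3 mm). In it, released and at rest: the syringe flat on the floor (level within 4.5 degrees, underside within 8 mm of the floor, middle 75 to 125 mm behind the front panel) and the short dropper bottle upright on the floor (within 8 degrees) (x of syringe in the frame of drawer_floor between 0.075 and 0.125 m and y of syringe in the frame of drawer_floor between -0.07 and 0.07 m and z of syringe in the frame of drawer_floor between -0.006 and 0.008 m and angle between syringe's own x axis and vertical between 1.49 and 1.65 rad and x of dropper in the frame of drawer_floor between 0 and 0.2 m and y of dropper in the frame of drawer_floor between -0.07 and 0.07 m and z of dropper in the frame of drawer_floor between -0.006 and 0.008 m and angle between dropper's own z axis and vertical below 0.15 rad and contact force between each of syringe, dropper and the fingers below 0.1 N and value of joint drawer below 0.003 m and linear speed of each of syringe, dropper below 0.02 m/s); the robot touches nothing.
It fails at once if The syringe is pressed or knocked against the drawer or cabinet with more than 35 N (contact force between syringe and cabinet above 35 N).
It fails at once if The short dropper bottle is pressed or knocked against the drawer or cabinet with more than 35 N (contact force between dropper and cabinet above 35 N).
It fails at once if A bystander (tall dropper bottle, jar, mug, beaker, funnel, spoon) is moved by more than 30 mm (distance of any of tall_dropper, jar, mug, beaker, funnel, spoon from where it was at the start of the episode above 0.03 m).
It fails at once if The tall dropper bottle, jar, mug or beaker is tipped over (more than 30 degrees) (angle between any of tall_dropper, jar, mug, beaker's own z axis and vertical above 0.52 rad).
It also fails if it takes over 72 s, if anything falls off the work surface, if the arm or the gripper's body presses on something with over 40 N, if the wrist force passes 120 N, or if a joint passes its speed limit or range.

ROBOT

A 6-joint arm with a two-finger parallel gripper is mounted at the origin on the work surface. World frame = base frame: x ahead of the robot, y to its left, z up, the work surface at z = 0. Lengths are in m, angles in degrees, forces in N, time in s.
With the tool pointing down it reaches from about 0.4 to 0.825 m from the base axis. Payload 7 kg.
Tool frame: the origin (TCP) lies on the centre line of the jaws, within the pads' length; the fingertips stand 22 mm ahead of it and the grasp point (between the pads) lies 3 mm ahead of it (ctrl.finger_overhang is the distance from the TCP to the fingertips, in m); z points along the fingers, y is the line along which they close (so a half turn about z gives the same grasp; the last joint's range is limited). The gripper opens to 88 mm and grips with 3 to 60 N. Pads are 19 mm wide; open, the fingers measure 130 mm over their backs; the gripper's body (78 mm by 193 mm) begins 47 mm behind the grasp point.
Start: joints at [-60.098, 20.546, 0.682, 0, -70.136, -16.507], TCP at [0.156, -0.657, 0.249] pointing down, gripper open.
Joint ranges: [-176.03, 176.03], [-82.01, 121.73], [-58.28, 71.71], [-173.87, 95.51], [-174.79, -0.11], [-173.66, 173.66]. Speed limits (degrees/s): [136.94, 136.94, 172.46, 180, 180, 180].

INTERFACE

Orientations are given as [roll, pitch, yaw] about the fixed x, y, z axes, in that order (R = Rz(yaw) Ry(pitch) Rx(roll)).
In Python, from plant import ctrl gives the robot as it stands. The module is installed in compiled form; this text tells all that it offers.
- The arm moves only by the shell command python3 -m creep 'ROWS'. ROWS is JSON, a list of rows, each an object with "grip": the closure, from 0 (fully open) to 1 (shut); "delta_pos": the shift along the tool's x, y, z scaled (see below), a list of three; "rotation": the turn, a rotation vector about the tool's x, y, z scaled (see below), a list of three. A call has 1 to 5 rows; each row is the pose to reach, as a shift and turn from the pose commanded when the call began, along the tool's axes at that moment; what a row does not reach only later rows make up. The controller multiplies each number of a shift by 10 cm and each number of a turn by pi/2 rad. A row lasts 1/10 s, in which the tool goes at most 50 mm and 8.59 degrees, less where a joint would pass 70% of its speed; a pose out of reach is approached as far as the arm can. A call with a number of a shift or a turn outside -1 to 1 is refused whole. A call with a gripper value outside its range is refused whole. The fingers move at their own pace and stop on an object; the grip force is fixed at half the most. Time passes only in rows, so rows that repeat a pose let the fingers close. It gives the time, the measured TCP pose, the force, the opening and the grip force at its end, in the units of the state.
- ctrl.get_obs(): the state, without advancing time (a new reading comes with each control period).
- ctrl.snapshot(name): name is "scene" or "top" or "wrist"; returns a dict with "color" (384x512x3 uint8, red, green, blue), "intrinsics" (3x3 intrinsics, pixels), "distortion" ([k1, k2, p1, p2, k3] as OpenCV has them; the pictures are not rectified), "R" (3x3) and "t" (3): a world point X has camera coordinates R X + t. Camera axes: x right, y down, z forward; pixel columns grow to the right and rows downward; lengths in m; the calibration is good to about 2 mm. A picture is of the moment at which its call begins. There is no depth.
- ctrl.close_job(): hands the job in; it is judged then, once.
The state is a dict: "clock": time; "joint_pos": joint angles; "qvel": joint speeds; "tau": joint torques, N m; "tool_pos": TCP position; "orientation": TCP orientation; "force": force on the tool from outside, world axes, zero at the start; "moment": the same for the moment, N m; "opening": finger opening in m; "gripper_force": force on a finger pad.
Only numpy, scipy, OpenCV 4.12 (cv2) and the standard library are available. Lean on these libraries where they do the work, as an engineer would, in place of code of your own. Each camera call takes 0.05 s, during which the arm holds its last target. There are 200 camera calls.

## Working session

There is one attempt and no reset: what is moved stays moved. The work goes in short steps, Python scripts to look and compute and a shell command to move; the robot and the scene stay as the last step left them, time stands still between calls to the robot, and variables do not carry over. Pictures are saved under pics/ and viewed, at most 10 in all, crops included, and the job is handed in when it is done.

```bash
mkdir -p pics
cat > h.py <<'E'
import numpy as np, cv2
from scipy.spatial.transform import Rotation as Ro
from plant import ctrl
def snap(n,f=None):
    s=ctrl.snapshot(n); s['R']=np.array(s['R']);s['t']=np.array(s['t'])
    s['K']=np.array(s['intrinsics'],float); s['d']=np.array(s['distortion'],float)
    if f: cv2.imwrite('pics/'+f,np.array(s['color'])[:,:,::-1])
    return s
def ray(s,uv):
    p=cv2.undistortPoints(np.array(uv,float).reshape(1,1,2),s['K'],s['d'])[0,0]
    return -s['R'].T@s['t'], s['R'].T@np.array([p[0],p[1],1])
def onz(s,uv,z):
    c,d=ray(s,uv); return c+d*(z-c[2])/d[2]
def proj(s,X):
    return cv2.projectPoints(np.array(X,float).reshape(-1,3),cv2.Rodrigues(s['R'])[0],s['t'],s['K'],s['d'])[0].reshape(-1,2)
def tool():
    o=ctrl.get_obs(); return np.array(o['tool_pos']),Ro.from_euler('xyz',o['orientation'],degrees=True),o
def go(pos,rpy=None,R=None):
    "print row numbers from the current measured pose to the target pose"
    p,r,o=tool()
    T=R if R is not None else Ro.from_euler('xyz',rpy,degrees=True)
    d=r.inv().apply(np.array(pos)-p)/0.1; w=(r.inv()*T).as_rotvec()/(np.pi/2)
    print('dpos',d.round(3),'rot',w.round(3))
E
python3 - <<'E'
from h import *
for n in ('scene','top','wrist'):
    s=snap(n,n+'0.png'); print(n,(-s['R'].T@s['t']).round(3),s['R'][2].round(3),s['K'][0,0])
o=ctrl.get_obs();print(o['tool_pos'],o['orientation'],o['clock'],o['opening'],ctrl.finger_overhang)
E
python3 -c "
import cv2,numpy as np
a=[cv2.imread('pics/%s0.png'%n) for n in('scene','top')]
"
```

```text
scene [ 1.284 -0.564  0.781] [-0.59   0.493 -0.639] 389.64958781597744
top [0.506 0.004 1.35 ] [ 0.086  0.008 -0.996] 390.26561716396935
wrist [ 0.083 -0.675  0.384] [ 0.272  0.066 -0.96 ] 281.366091433283
[ 0.1562867  -0.65633186  0.24783982] [ 1.79928117e+02 -6.35840746e-03 -1.66609614e+02] 0.15 0.0880933705748094 0.022
```

View pics/top0.png

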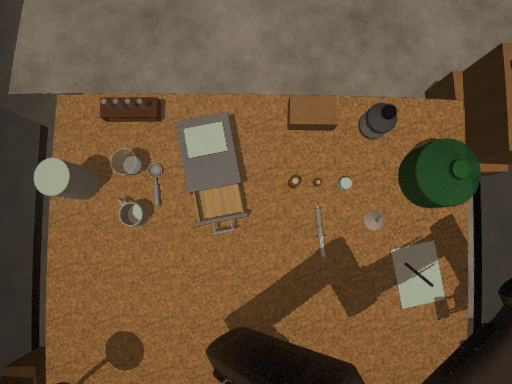

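View pics/scene0.png

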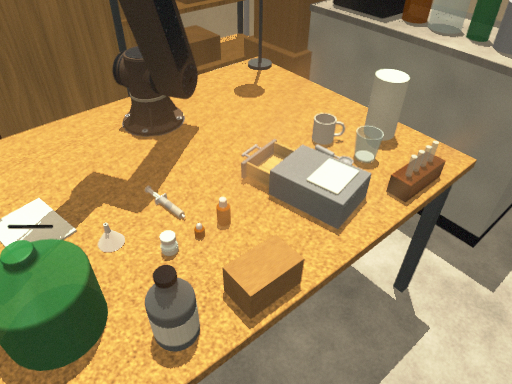

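Top view: the cabinet is around (215,165) with its drawer open towards the robot and its handle near (224,228). The row of containers is tall (295,181), short dropper (318,182), jar (345,183). The syringe runs from (318,205) to (323,257). I'll zoom in on these areas for better pixel positions.

Run:
```python
import cv2,numpy as np
a=cv2.imread('pics/top0.png')
c=cv2.convertScaleAbs(cv2.resize(a[100:265,165:365],None,fx=4,fy=4*.9,interpolation=cv2.INTER_CUBIC),alpha=1.5)
cv2.imwrite('pics/topc.png',c); print(c.shape)
from h import *
s=dict(snap('top'))
for n,uv,z in [('tall',(295,181),.088),('drop',(318,182),.044),('jar',(345,183),.056),('nozzle',(318,205),.011),('plate',(323,257),.011),('handle',(224,228),.052),('frontL',(192,190),.08),('frontR',(241,179),.08)]:
    print(n,onz(s,uv,z).round(3))
```

```text
(594, 800, 3)
tall [ 0.629 -0.12   0.088]
drop [ 0.631 -0.202  0.044]
jar [ 0.628 -0.291  0.056]
nozzle [ 0.554 -0.207  0.011]
plate [ 0.377 -0.226  0.011]
handle [0.472 0.11  0.052]
frontL [0.594 0.216 0.08 ]
frontR [0.633 0.056 0.08 ]
```

View pics/topc.png

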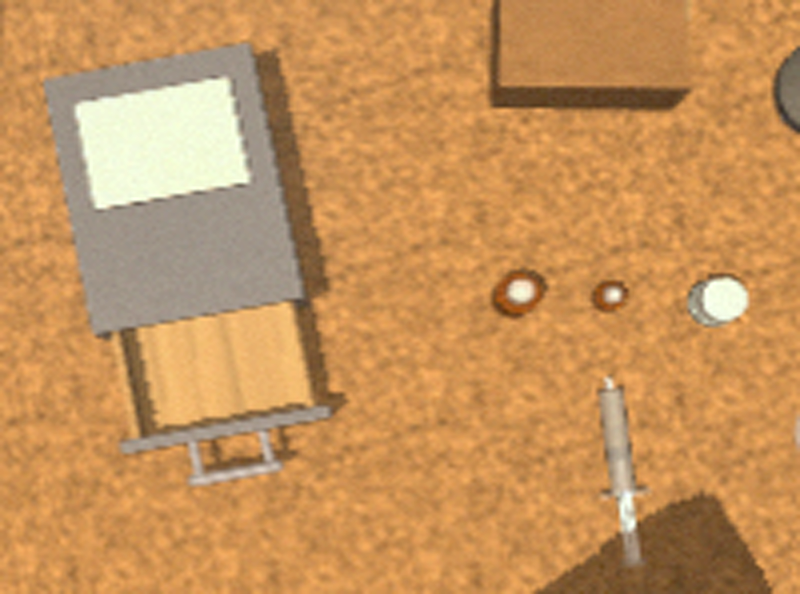

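Zoomed top view. All positions below are crop pixels:
- **Cabinet roof corners:** (46,82), (248,44), (303,298), (93,334).
- **Handle bar:** (192,481) to (280,466).
- **Front panel:** (122,450) to (330,412).
- **Syringe:** nozzle tip (608,378), flange (626,490), thumb plate (633,563).
- **Dropper:** cap (614,294), between the tall bottle (519,291) and the jar (724,299).

```bash
cat > m.py <<'E'
from h import *
s=snap('top')
f=lambda c,z: onz(s,((c[0]+.5)/4-.5+165,(c[1]+.5)/3.6-.5+100),z)[:2]
C=np.array([f(c,.092) for c in [(46,82),(248,44),(303,298),(93,334)]])
M=np.array([(120,88),(120,-88),(-120,-88),(-120,88)])/1000
c0=C.mean(0);H=((C-c0).T@M); a=np.arctan2(H[1,0]-H[0,1],H[0,0]+H[1,1])
A=np.array([[np.cos(a),-np.sin(a)],[np.sin(a),np.cos(a)]])
print('cab',c0.round(4),np.degrees(a).round(2),'resid mm',((C-c0)@A*1e3-M*1e3).round(1).tolist())
loc=lambda p:(((p-c0)@A)*1e3).round(1)
for n,c,z in [('han L',(192,481),.058),('han R',(280,466),.058),('panL',(122,450),.069),('panR',(330,412),.069)]: print(n,f(c,z).round(4),loc(f(c,z)))
n,fl,t=f((608,378),.011),f((626,490),.018),f((633,563),.014)
print('syr',n,fl,t,np.linalg.norm(n-t),np.degrees(np.arctan2(*(n-t)[::-1])))
for k,c,z in [('drop',(613,294),.044),('dropbase',(608,297),.024),('tall',(520,290),.088),('jar',(725,299),.056)]: print(k,f(c,z).round(4))
E
python3 m.py
```

```text
cab [0.7193 0.1664] 11.94 resid mm [[-2.4, -2.9], [-0.3, 2.4], [1.0, 1.6], [1.7, -1.0]]
han L [0.4541 0.1471] [-263.5   36. ]
han R [0.4691 0.0747] [-263.7  -38. ]
panL [0.4815 0.2041] [-224.9   86.1]
panR [0.5191 0.0341] [-223.2  -88. ]
syr [ 0.55566327 -0.20262197] [ 0.44978845 -0.21752628] [ 0.3808963  -0.22470139] 0.17615616744101284 7.200392374338139
drop [ 0.633  -0.2015]
dropbase [ 0.632  -0.2004]
tall [ 0.6312 -0.1187]
jar [ 0.6287 -0.2939]
```

```bash
R='x'; python3 -m creep '[{"grip":0,"delta_pos":[-0.39,0.43,0],"rotation":[0,0,0]},{"grip":0,"delta_pos":[-0.78,0.86,0],"rotation":[0,0,0]},{"grip":0,"delta_pos":[-0.78,0.86,0],"rotation":[0,0,0]}]'
python3 -m creep '[{"grip":0,"delta_pos":[-0.39,0.43,0],"rotation":[0,0,0]},{"grip":0,"delta_pos":[-0.78,0.86,0],"rotation":[0,0,0]},{"grip":0,"delta_pos":[-0.78,0.86,0],"rotation":[0,0,0]}]'
python3 -m creep '[{"grip":0,"delta_pos":[-0.39,0.43,0],"rotation":[0,0,0]},{"grip":0,"delta_pos":[-0.78,0.86,0],"rotation":[0,0,0]},{"grip":0,"delta_pos":[-0.78,0.86,0],"rotation":[0,0,0]}]'
python3 -m creep '[{"grip":0,"delta_pos":[-0.39,0.43,0],"rotation":[0,0,0]},{"grip":0,"delta_pos":[-0.78,0.86,0],"rotation":[0,0,0]},{"grip":0,"delta_pos":[-0.78,0.86,0],"rotation":[0,0,0]}]'
python3 - <<'E'
from h import *
print(tool()[2]['joint_pos']); go([.6325,-.201,.2],[180,0,-90])
E
```

```text
clock: 0.55
tool_pos: [0.2134, -0.5519, 0.2487]
orientation: [180.0, 0.0, -166.5]
force: [0.7, -0.7, -0.1]
opening: 0.0878
gripper_force: 0.0
clock: 0.85
tool_pos: [0.2693, -0.4504, 0.2489]
orientation: [-180.0, 0.1, -166.5]
force: [0.3, -0.8, 0.9]
opening: 0.0876
gripper_force: 0.0
clock: 1.15
tool_pos: [0.3254, -0.3488, 0.249]
orientation: [-180.0, 0.1, -166.5]
force: [-0.1, 0.4, 0.0]
opening: 0.0874
gripper_force: 0.0
clock: 1.45
tool_pos: [0.3817, -0.2471, 0.249]
orientation: [-180.0, 0.1, -166.5]
force: [-0.5, -0.7, 0.6]
opening: 0.0878
gripper_force: 0.0
[-7.97542114e+00 -8.29544236e-01 -2.57374764e+01 -1.58277918e-02
 -6.50120231e+01 -6.84814562e+01]
dpos [-2.546 -0.139  0.494] rot [-0.001  0.001 -0.85 ]
```

```bash
python3 -m creep '[{"grip":0,"delta_pos":[-0.5,0,0],"rotation":[0,0,0]},{"grip":0,"delta_pos":[-1,0,0],"rotation":[0,0,0]}]' >/dev/null
python3 -m creep '[{"grip":0,"delta_pos":[-0.5,0,0.2],"rotation":[0,0,0]},{"grip":0,"delta_pos":[-1,0,0.2],"rotation":[0,0,0]}]' >/dev/null
python3 -m creep '[{"grip":0,"delta_pos":[-0.2,0,0],"rotation":[0,0,-0.09]},{"grip":0,"delta_pos":[-0.55,-0.14,0],"rotation":[0,0,-0.18]},{"grip":0,"delta_pos":[-0.55,-0.14,0],"rotation":[0,0,-0.27]},{"grip":0,"delta_pos":[-0.55,-0.14,0],"rotation":[0,0,-0.36]},{"grip":0,"delta_pos":[-0.55,-0.14,0],"rotation":[0,0,-0.45]}]' >/dev/null
python3 -m creep '[{"grip":0,"delta_pos":[0,0,0],"rotation":[0,0,-0.09]},{"grip":0,"delta_pos":[0,0,0],"rotation":[0,0,-0.18]},{"grip":0,"delta_pos":[0,0,0],"rotation":[0,0,-0.27]},{"grip":0,"delta_pos":[0,0,0],"rotation":[0,0,-0.36]},{"grip":0,"delta_pos":[0,0,0],"rotation":[0,0,-0.4]}]'
python3 - <<'E'
from h import *
s=snap('wrist','w1.png'); print(proj(s,[[.6325,-.201,.044]]),proj(s,[[.6312,-.119,.088]]))
go([.6325,-.201,.049],[180,0,-90])
E
```

```text
clock: 2.85
tool_pos: [0.628, -0.2052, 0.2285]
orientation: [180.0, -0.0, -89.8]
force: [0.5, -0.7, 0.5]
opening: 0.0875
gripper_force: 0.0
[[255.42395643 174.8707837 ]] [[256.20731505 256.21904674]]
dpos [-0.042 -0.045  1.795] rot [ 0.    -0.     0.003]
```

View pics/w1.png

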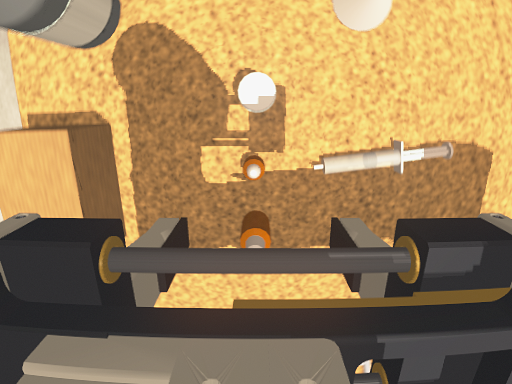

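Wrist view: the short dropper's cap is at about (254,171), with the jar behind at (257,91) and the tall bottle under the bar at (256,236). The syringe runs from its nozzle tip (314,167) past the flange (399,156) to the thumb plate (449,151).

Run:
```python
from h import *
s=snap('wrist')
im=np.array(s['color']).astype(int); roi=im[155:190,240:270]
r,g,b=[roi[:,:,i] for i in range(3)]
w=(b>110)&(abs(r-b)<80); v,u=np.nonzero(w); print('cap px',u.mean()+240,v.mean()+155,w.sum(),u.min()+240,u.max()+240,v.min()+155,v.max()+155)
print(onz(s,(u.mean()+240,v.mean()+155),.044))
n,f,t=[onz(s,p,.011) for p in ((314,167),(399,156),(449,151))]
print(n,f,t,np.linalg.norm(n-t),np.degrees(np.arctan2(*(n-t)[:2][::-1])))
```

```text
cap px 253.16107382550337 170.6510067114094 149 247 259 164 177
[ 0.63515302 -0.20605875  0.044     ]
[ 0.55742822 -0.20351928  0.011     ] [ 0.4471068  -0.21892312  0.011     ] [ 0.37947789 -0.22649789  0.011     ] 0.17942780422391402 7.3578515341374215
```

```bash
python3 -m creep '[{"grip":0,"delta_pos":[-0.02,-0.06,0.4],"rotation":[0,0,0]},{"grip":0,"delta_pos":[-0.02,-0.06,0.8],"rotation":[0,0,0]},{"grip":0,"delta_pos":[-0.02,-0.06,1.0],"rotation":[0,0,0]}]' >/dev/null
python3 -m creep '[{"grip":0,"delta_pos":[0,0,0.25],"rotation":[0,0,0]},{"grip":0,"delta_pos":[0,0,0.5],"rotation":[0,0,0]},{"grip":0,"delta_pos":[0,0,0.7],"rotation":[0,0,0]},{"grip":0,"delta_pos":[0,0,0.79],"rotation":[0,0,0]},{"grip":0,"delta_pos":[0,0,0.79],"rotation":[0,0,0]}]'
python3 -m creep '[{"grip":1,"delta_pos":[0,0,0],"rotation":[0,0,0]},{"grip":1,"delta_pos":[0,0,0],"rotation":[0,0,0]},{"grip":1,"delta_pos":[0,0,0],"rotation":[0,0,0]},{"grip":1,"delta_pos":[0,0,0],"rotation":[0,0,0]},{"grip":1,"delta_pos":[0,0,0],"rotation":[0,0,0]}]'
python3 -m creep '[{"grip":1,"delta_pos":[0,0,0],"rotation":[0,0,0]},{"grip":1,"delta_pos":[0,0,0],"rotation":[0,0,0]},{"grip":1,"delta_pos":[0,0,0],"rotation":[0,0,0]},{"grip":1,"delta_pos":[0,0,0],"rotation":[0,0,0]},{"grip":1,"delta_pos":[0,0,0],"rotation":[0,0,0]}]'
```

```text
clock: 3.75
tool_pos: [0.6332, -0.2031, 0.0483]
orientation: [179.9, 0.0, -90.2]
force: [-1.0, 0.0, 0.5]
opening: 0.0876
gripper_force: 0.0
clock: 4.25
tool_pos: [0.6342, -0.2031, 0.0502]
orientation: [-180.0, 0.0, -90.1]
force: [0.0, -0.1, 0.5]
opening: 0.0531
gripper_force: 0.0
clock: 4.75
tool_pos: [0.6342, -0.2033, 0.0509]
orientation: [-180.0, -0.0, -90.1]
force: [-4.2, 1.6, 8.1]
opening: 0.0159
gripper_force: 27.0
```

```bash
python3 -m creep '[{"grip":1,"delta_pos":[0,0,-0.2],"rotation":[0,0,0]},{"grip":1,"delta_pos":[0,0,-0.6],"rotation":[0,0,0]},{"grip":1,"delta_pos":[0,0,-1],"rotation":[0,0,0]},{"grip":1,"delta_pos":[0,0,-1],"rotation":[0,0,0]}]'
python3 -m creep '[{"grip":1,"delta_pos":[-0.25,0.05,-0.2],"rotation":[0,0,0]},{"grip":1,"delta_pos":[-0.6,0.15,-0.4],"rotation":[0,0,0]},{"grip":1,"delta_pos":[-0.92,0.21,-0.4],"rotation":[0,0,0]}]' >/dev/null
python3 -m creep '[{"grip":1,"delta_pos":[-0.45,0.1,0],"rotation":[0,0,0]},{"grip":1,"delta_pos":[-0.92,0.21,0],"rotation":[0,0,0]}]' >/dev/null
python3 -m creep '[{"grip":1,"delta_pos":[-0.45,0.1,0],"rotation":[0,0,0]},{"grip":1,"delta_pos":[-0.92,0.21,0],"rotation":[0,0,0]}]' >/dev/null
python3 -m creep '[{"grip":1,"delta_pos":[-0.3,0.1,0],"rotation":[0,0,0.09]},{"grip":1,"delta_pos":[-0.6,0.2,0],"rotation":[0,0,0.18]},{"grip":1,"delta_pos":[-0.9,0.21,0],"rotation":[0,0,0.27]},{"grip":1,"delta_pos":[-0.9,0.21,0],"rotation":[0,0,0.36]},{"grip":1,"delta_pos":[-0.9,0.21,0],"rotation":[0,0,0.45]}]' >/dev/null
python3 -m creep '[{"grip":1,"delta_pos":[0,0,0],"rotation":[0,0,0.09]},{"grip":1,"delta_pos":[0,0,0],"rotation":[0,0,0.18]},{"grip":1,"delta_pos":[0,0,0],"rotation":[0,0,0.27]},{"grip":1,"delta_pos":[0,0,0],"rotation":[0,0,0.36]},{"grip":1,"delta_pos":[0,0,0],"rotation":[0,0,0.417]}]'
python3 - <<'E'
from h import *
s=snap('wrist','w2.png'); snap('scene','s2.png')
c0=np.array([.7193,.1664]);a=np.radians(11.94);A=np.array([[np.cos(a),-np.sin(a)],[np.sin(a),np.cos(a)]])
P=lambda x,y:(c0+A@(np.array([x-217.5,y])/1e3))
for q,z in [((0,70),.069),((0,-70),.069),((0,70),.022),((0,-70),.022),((98,70),.08),((50,32),.022)]: print(q,z,P(*q).round(4),proj(s,[[*P(*q),z]]).round(0))
go([*P(50,32),.1],[180,0,-168.06])
E
```

```text
clock: 5.15
tool_pos: [0.6374, -0.2038, 0.1563]
orientation: [-179.4, -0.1, -90.0]
force: [0.9, -0.4, 0.3]
opening: 0.0157
gripper_force: 30.1
clock: 6.85
tool_pos: [0.5505, 0.1631, 0.1895]
orientation: [180.0, -0.0, -168.5]
force: [-0.3, 0.1, -0.2]
opening: 0.0154
gripper_force: 30.1
(0, 70) 0.069 [0.492  0.1899] [[302. 131.]]
(0, -70) 0.069 [0.521  0.0529] [[148. 133.]]
(0, 70) 0.022 [0.492  0.1899] [[295. 127.]]
(0, -70) 0.022 [0.521  0.0529] [[164. 128.]]
(98, 70) 0.08 [0.5879 0.2102] [[300. 235.]]
(50, 32) 0.022 [0.5488 0.1631] [[260. 173.]]
dpos [0.017 0.003 0.895] rot [ 0.    -0.    -0.002]
```

View pics/w2.png

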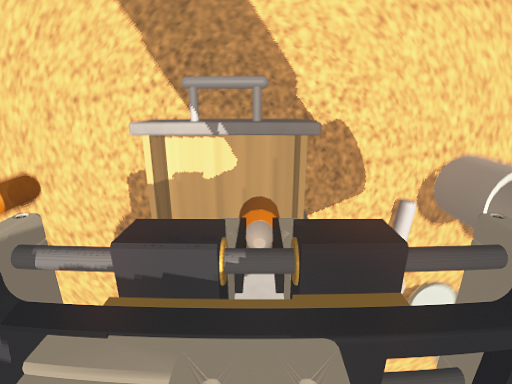

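```bash
python3 -m creep '[{"grip":1,"delta_pos":[0.01,0,0.3],"rotation":[0,0,0]},{"grip":1,"delta_pos":[0.02,0,0.6],"rotation":[0,0,0]},{"grip":1,"delta_pos":[0.02,0,0.85],"rotation":[0,0,0]},{"grip":1,"delta_pos":[0.02,0,1],"rotation":[0,0,0]}]'
python3 -m creep '[{"grip":1,"delta_pos":[0,0,0.05],"rotation":[0,0,0]},{"grip":1,"delta_pos":[0,0,0.10],"rotation":[0,0,0]},{"grip":1,"delta_pos":[0,0,0.13],"rotation":[0,0,0]},{"grip":1,"delta_pos":[0,0,0.15],"rotation":[0,0,0]}]'
```

```text
clock: 7.35
tool_pos: [0.5477, 0.1621, 0.0876]
orientation: [-180.0, -0.1, -168.0]
force: [0.1, -1.0, -0.1]
opening: 0.016
gripper_force: 30.1
clock: 7.75
tool_pos: [0.5491, 0.1629, 0.0752]
orientation: [180.0, 0.1, -168.1]
force: [-0.2, 0.0, -1.3]
opening: 0.0157
gripper_force: 30.1
```

```bash
python3 -m creep '[{"grip":1,"delta_pos":[0,0,0.01],"rotation":[0,0,0]},{"grip":1,"delta_pos":[0,0,0.02],"rotation":[0,0,0]},{"grip":1,"delta_pos":[0,0,0.02],"rotation":[0,0,0]}]'
python3 -m creep '[{"grip":0.73,"delta_pos":[0,0,0],"rotation":[0,0,0]},{"grip":0.73,"delta_pos":[0,0,0],"rotation":[0,0,0]},{"grip":0.73,"delta_pos":[0,0,0],"rotation":[0,0,0]},{"grip":0.73,"delta_pos":[0,0,0],"rotation":[0,0,0]}]'
```

```text
clock: 8.05
tool_pos: [0.549, 0.1628, 0.0731]
orientation: [180.0, 0.0, -168.1]
force: [-0.3, 0.8, 1.1]
opening: 0.0156
gripper_force: 30.3
clock: 8.45
tool_pos: [0.5486, 0.1626, 0.0726]
orientation: [-180.0, -0.0, -168.1]
force: [-0.4, -0.4, 0.4]
opening: 0.0237
gripper_force: 0.0
```

```bash
python3 -m creep '[{"grip":0.73,"delta_pos":[0,0,-0.2],"rotation":[0,0,0]},{"grip":0.73,"delta_pos":[0,0,-0.6],"rotation":[0,0,0]},{"grip":0.6,"delta_pos":[0,0,-1],"rotation":[0,0,0]},{"grip":0.3,"delta_pos":[0,0,-1],"rotation":[0,0,0]}]' >/dev/null
python3 -m creep '[{"grip":0.3,"delta_pos":[0.2,-0.4,0],"rotation":[0,0,0]},{"grip":0.3,"delta_pos":[0.53,-0.87,0],"rotation":[0,0,0]}]' >/dev/null
python3 -m creep '[{"grip":0.3,"delta_pos":[0.2,-0.4,0],"rotation":[0,0,0]},{"grip":0.3,"delta_pos":[0.53,-0.87,0],"rotation":[0,0,0]}]' >/dev/null
python3 -m creep '[{"grip":0.3,"delta_pos":[0.2,-0.4,0],"rotation":[0,0,0]},{"grip":0.3,"delta_pos":[0.53,-0.87,0],"rotation":[0,0,0]}]' >/dev/null
python3 -m creep '[{"grip":0.3,"delta_pos":[0.2,-0.4,0],"rotation":[0,-0.05,0.02]},{"grip":0.3,"delta_pos":[0.53,-0.87,0],"rotation":[0,-0.11,0.05]},{"grip":0.3,"delta_pos":[0.53,-0.87,0],"rotation":[0,-0.11,0.05]}]'
python3 - <<'E'
from h import *
s=snap('wrist','w3.png')
for n,q in [('nozzle',[.5565,-.2031,.011]),('flange',[.4471,-.2171,.011]),('plate',[.3802,-.2256,.011]),('G',[.4138,-.2214,.011])]: print(n,proj(s,[q]))
R=Ro.from_euler('xyz',[180,0,-172.7],degrees=True)*Ro.from_rotvec([0,-np.radians(10),0])
print(R.apply([0,0,1]).round(3)); z=R.apply([0,0,1]); G=np.array([.4138,-.2214,.011]); T=G-.0144*z; print(T)
go(T,R=R); go(T-.04*z,R=R)
E
```

```text
clock: 9.75
tool_pos: [0.4172, -0.2044, 0.1722]
orientation: [179.6, 10.0, -173.1]
force: [0.2, 0.7, 0.5]
opening: 0.0613
gripper_force: 0.0
nozzle [[246.29066556 253.90398107]]
flange [[243.56319454 174.88321243]]
plate [[241.60942928 113.06552085]]
G [[242.55795525 145.56641364]]
[ 0.172  0.022 -0.985]
[ 0.41131973 -0.22171773  0.02518123]
dpos [ 0.347 -0.178  1.435] rot [ 0.004 -0.001 -0.003]
dpos [ 0.347 -0.176  1.035] rot [ 0.004 -0.001 -0.003]
```

View pics/w3.png

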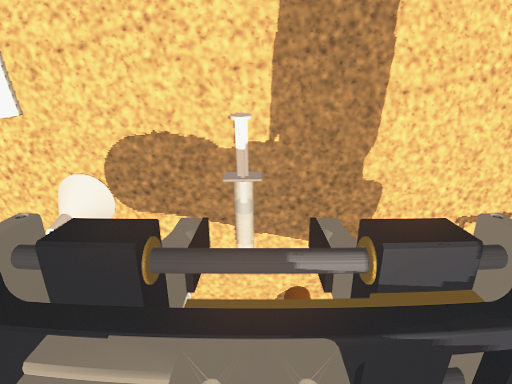

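Wrist view: thumb plate at (241,115) and flange at (243,176), both within 2 px of where my measurement predicts. I'll descend and grip the rod.

```bash
python3 -m creep '[{"grip":0.3,"delta_pos":[0.2,-0.1,0.3],"rotation":[0,0,0]},{"grip":0.3,"delta_pos":[0.35,-0.18,0.7],"rotation":[0,0,0]},{"grip":0.3,"delta_pos":[0.35,-0.18,1],"rotation":[0,0,0]},{"grip":0.3,"delta_pos":[0.35,-0.18,1],"rotation":[0,0,0]}]'
python3 - <<'E'
from h import *
R=Ro.from_euler('xyz',[180,0,-172.7],degrees=True)*Ro.from_rotvec([0,-np.radians(10),0])
go([.41132,-.22172,.02518],R=R)
E
python3 -m creep '[{"grip":0.3,"delta_pos":[0,0,0.2],"rotation":[0,0,0]},{"grip":0.3,"delta_pos":[0,0,0.35],"rotation":[0,0,0]},{"grip":0.3,"delta_pos":[0,0,0.42],"rotation":[0,0,0]},{"grip":0.3,"delta_pos":[0,0,0.42],"rotation":[0,0,0]}]'
```

```text
clock: 10.2
tool_pos: [0.4049, -0.2197, 0.0647]
orientation: [179.5, 9.5, -172.7]
force: [-0.5, -0.2, 0.6]
opening: 0.0615
gripper_force: 0.0
dpos [ 0.005 -0.032  0.399] rot [ 0.006 -0.006 -0.   ]
clock: 10.6
tool_pos: [0.4144, -0.2187, 0.0269]
orientation: [179.6, 9.9, -172.6]
force: [-0.6, 0.5, -0.2]
opening: 0.0614
gripper_force: 0.0
```

```bash
python3 -m creep '[{"grip":0.5,"delta_pos":[0.03,-0.03,0.01],"rotation":[0,0,0]},{"grip":0.7,"delta_pos":[0.03,-0.03,0.01],"rotation":[0,0,0]},{"grip":0.8,"delta_pos":[0.03,-0.03,0.01],"rotation":[0,0,0]},{"grip":1,"delta_pos":[0.03,-0.03,0.01],"rotation":[0,0,0]},{"grip":1,"delta_pos":[0.03,-0.03,0.01],"rotation":[0,0,0]}]'
python3 -m creep '[{"grip":1,"delta_pos":[0,0,0],"rotation":[0,0,0]},{"grip":1,"delta_pos":[0,0,0],"rotation":[0,0,0]},{"grip":1,"delta_pos":[0,0,0],"rotation":[0,0,0]},{"grip":1,"delta_pos":[0,0,0],"rotation":[0,0,0]}]'
```

```text
clock: 11.1
tool_pos: [0.4115, -0.2226, 0.0254]
orientation: [179.6, 9.9, -172.7]
force: [0.2, -0.4, -0.0]
opening: 0.0269
gripper_force: 0.0
clock: 11.5
tool_pos: [0.4114, -0.2225, 0.0251]
orientation: [179.6, 9.9, -172.7]
force: [-1.5, 0.6, 1.9]
opening: 0.0116
gripper_force: 30.0
```

```bash
python3 -m creep '[{"grip":1,"delta_pos":[-0.03,0,-0.2],"rotation":[0,0,0]},{"grip":1,"delta_pos":[-0.1,0,-0.6],"rotation":[0,0,0]},{"grip":1,"delta_pos":[-0.17,0,-0.98],"rotation":[0,0,0]},{"grip":1,"delta_pos":[-0.17,0,-0.98],"rotation":[0,0,0]}]'
python3 -m creep '[{"grip":1,"delta_pos":[-0.08,0,-0.5],"rotation":[0,0,0]},{"grip":1,"delta_pos":[-0.17,0,-0.98],"rotation":[0,0,0]},{"grip":1,"delta_pos":[-0.17,0,-0.98],"rotation":[0,0,0]}]'
cat > wp.py <<'E'
from h import *
a=np.radians(11.94); c0=np.array([.7193,.1664,.022]); A=Ro.from_euler('z',11.94,degrees=True)
Rt=Ro.from_euler('xyz',[180,0,-172.7],degrees=True)*Ro.from_rotvec([0,-np.radians(10),0])
pt=np.array([.4114,-.2222,.0251])
Rs=Ro.from_euler('z',7.3,degrees=True); m=np.array([.4684,-.2146,.011])   # axis mid
Rrel=Rs.inv()*Rt; prel=Rs.inv().apply(pt-m)
def tgt(x,h,th,y=-28):
    Rsd=A*Ro.from_euler('y',th,degrees=True)
    M=c0+A.apply(np.array([x-217.5,y,h])/1e3)
    return M+Rsd.apply(prel), Rsd*Rrel
def line(s,th=17,h=39.5,up=0):
    t=np.radians(th); return 100-s*np.cos(t),h+s*np.sin(t)+up,th
def where():
    p,r,o=tool(); Rsd=r*Rrel.inv(); M=p-Rsd.apply(prel)
    print('syr mid mm',(A.inv().apply(M-c0)*1e3+[217.5,0,0]).round(1),'rpy',(A.inv()*Rsd).as_euler('xyz',degrees=True).round(1))
E
python3 - <<'E'
from wp import *
where()
for w in [line(130,up=70),line(130,up=0),line(0)]:
    P,R=tgt(*w); print(w,P.round(4),R.as_euler('xyz',degrees=True).round(1)); go(P,R=R)
E
```

```text
clock: 11.9
tool_pos: [0.4143, -0.2239, 0.1296]
orientation: [179.8, 10.3, -172.6]
force: [-0.2, -0.6, -0.6]
opening: 0.0116
gripper_force: 30.0
clock: 12.2
tool_pos: [0.4146, -0.2249, 0.2306]
orientation: [179.9, 10.4, -172.6]
force: [1.0, -0.4, -1.0]
opening: 0.0114
gripper_force: 30.0
syr mid mm [-104.1 -324.   194.9] rpy [ 0.1 -0.4 -4.5]
(np.float64(-24.3196182751946), np.float64(147.5083216139558), 17) [0.4388 0.0782 0.1998] [ 180.    -7.  -168.1]
dpos [-0.566  2.973  0.424] rot [-0.     0.194 -0.05 ]
(np.float64(-24.3196182751946), np.float64(77.50832161395579), 17) [0.4388 0.0782 0.1298] [ 180.    -7.  -168.1]
dpos [-0.439  2.972  1.112] rot [-0.     0.194 -0.05 ]
(np.float64(100.0), np.float64(39.5), 17) [0.5604 0.1039 0.0918] [ 180.    -7.  -168.1]
dpos [-1.589  3.068  1.711] rot [-0.     0.194 -0.05 ]
```

```bash
python3 -m creep '[{"grip":1,"delta_pos":[0,0.3,0],"rotation":[0,0,0]},{"grip":1,"delta_pos":[0,0.7,0],"rotation":[0,0,0]},{"grip":1,"delta_pos":[0,1,0],"rotation":[0,0,0]}]' >/dev/null
python3 -m creep '[{"grip":1,"delta_pos":[0,0.5,0],"rotation":[0,0,0]},{"grip":1,"delta_pos":[0,1,0],"rotation":[0,0,0]}]' >/dev/null
python3 -m creep '[{"grip":1,"delta_pos":[-0.2,0.4,0.1],"rotation":[0,0.05,-0.01]},{"grip":1,"delta_pos":[-0.4,0.8,0.3],"rotation":[0,0.1,-0.03]},{"grip":1,"delta_pos":[-0.57,0.97,0.42],"rotation":[0,0.15,-0.05]},{"grip":1,"delta_pos":[-0.57,0.97,0.42],"rotation":[0,0.194,-0.05]},{"grip":1,"delta_pos":[-0.57,0.97,0.42],"rotation":[0,0.194,-0.05]}]'
python3 - <<'E'
from wp import *
where()
s=snap('scene','s3.png')
im=cv2.imread('pics/s3.png')
cv2.imwrite('pics/s3c.png',cv2.convertScaleAbs(cv2.resize(im[80:240,170:390],None,fx=3.6,fy=3.6),alpha=1.3))
for w in [line(130,up=0)]:
    P,R=tgt(*w); go(P,R=R)
E
```

```text
clock: 13.2
tool_pos: [0.4373, 0.0786, 0.1926]
orientation: [179.8, -7.8, -168.1]
force: [-0.2, -0.6, -0.4]
opening: 0.0117
gripper_force: 30.0
syr mid mm [-26.2 -27.2 139.5] rpy [ 0.3 17.8  0. ]
dpos [-0.107 -0.003  0.623] rot [ 0.003 -0.008 -0.001]
```

View pics/s3c.png

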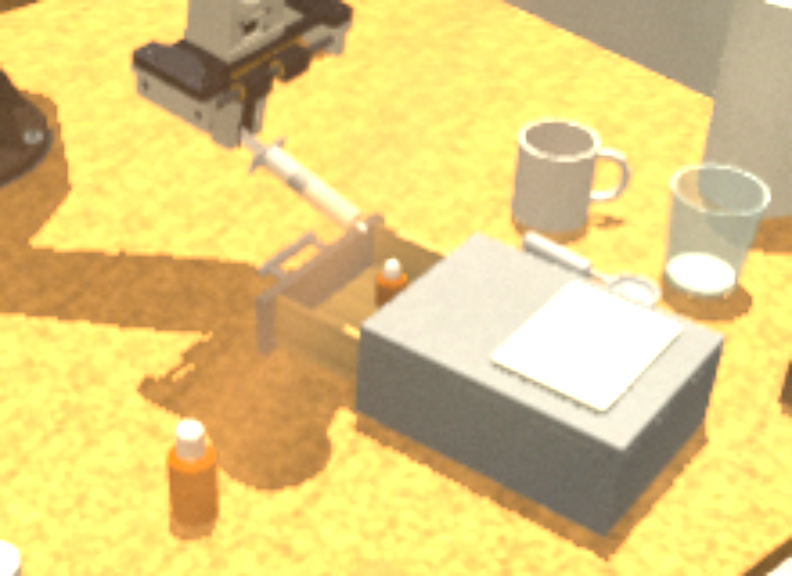

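The picture shows the bottle upright in the drawer at crop (392,285), and the syringe held nose-down with its tip near crop (362,222). I'll check the tip by projecting it, then lower.

```bash
python3 - <<'E'
from wp import *
s=snap('scene'); p,r,o=tool(); Rsd=r*Rrel.inv(); M=p-Rsd.apply(prel)
q=proj(s,[M+Rsd.apply([x,0,0]) for x in(.089,.077,-.0215)]); print(((q-[170,80])*3.6).round(0))
E
python3 -m creep '[{"grip":1,"delta_pos":[-0.05,0,0.25],"rotation":[0,0,0]},{"grip":1,"delta_pos":[-0.1,0,0.5],"rotation":[0,-0.008,0]},{"grip":1,"delta_pos":[-0.11,0,0.62],"rotation":[0,-0.008,0]},{"grip":1,"delta_pos":[-0.11,0,0.62],"rotation":[0,-0.008,0]}]'
python3 - <<'E'
from wp import *
where()
for w in [line(40),line(0)]:
    P,R=tgt(*w); go(P,R=R)
E
```

```text
[[360. 223.]
 [349. 215.]
 [262. 147.]]
clock: 13.7
tool_pos: [0.4373, 0.0774, 0.1309]
orientation: [179.7, -6.9, -168.1]
force: [-0.3, 0.2, -1.3]
opening: 0.0114
gripper_force: 30.0
syr mid mm [-25.9 -28.4  78.6] rpy [ 0.3 16.9 -0. ]
dpos [-0.903  0.005  0.166] rot [ 0.003  0.001 -0.001]
dpos [-1.297  0.005  0.236] rot [ 0.003  0.001 -0.001]
```

```bash
python3 -m creep '[{"grip":1,"delta_pos":[-0.15,0,0.03],"rotation":[0,0,0]},{"grip":1,"delta_pos":[-0.35,0,0.065],"rotation":[0,0,0]},{"grip":1,"delta_pos":[-0.55,0,0.1],"rotation":[0,0,0]},{"grip":1,"delta_pos":[-0.75,0,0.138],"rotation":[0,0,0]},{"grip":1,"delta_pos":[-0.9,0,0.166],"rotation":[0,0,0]}]'
python3 - <<'E'
from wp import *
where(); P,R=tgt(*line(0)); go(P,R=R)
E
python3 -m creep '[{"grip":1,"delta_pos":[-0.1,0,0.018],"rotation":[0,0,0]},{"grip":1,"delta_pos":[-0.2,0,0.036],"rotation":[0,0,0]},{"grip":1,"delta_pos":[-0.3,0,0.054],"rotation":[0,0,0]},{"grip":1,"delta_pos":[-0.39,0,0.07],"rotation":[0,0,0]},{"grip":1,"delta_pos":[-0.39,0,0.07],"rotation":[0,0,0]}]'
python3 - <<'E'
from wp import *
where(); 
for w in [(99,35.5,17),(99,26,10),(99,18,4),(99,12,0)]:
    P,R=tgt(*w); print(w);go(P,R=R)
E
```

```text
clock: 14.2
tool_pos: [0.5268, 0.097, 0.1049]
orientation: [179.7, -6.7, -168.1]
force: [-0.5, -0.7, 0.5]
opening: 0.0111
gripper_force: 30.0
syr mid mm [ 65.8 -27.6  52.9] rpy [ 0.3 16.7  0. ]
dpos [-0.357 -0.003  0.09 ] rot [ 0.003  0.003 -0.   ]
clock: 14.7
tool_pos: [0.5622, 0.1046, 0.0924]
orientation: [179.7, -6.8, -168.1]
force: [0.4, 0.2, 0.6]
opening: 0.0116
gripper_force: 30.0
syr mid mm [102.  -27.6  40.2] rpy [ 0.3 16.8  0. ]
(99, 35.5, 17)
dpos [ 0.023 -0.003  0.049] rot [ 0.003  0.002 -0.   ]
(99, 26, 10)
dpos [ 0.037 -0.004  0.211] rot [ 0.003 -0.076 -0.001]
(99, 18, 4)
dpos [ 0.043 -0.005  0.35 ] rot [ 0.003 -0.143 -0.001]
(99, 12, 0)
dpos [ 0.042 -0.005  0.451] rot [ 0.003 -0.187 -0.001]
```

```bash
python3 -m creep '[{"grip":1,"delta_pos":[0.02,0,0.05],"rotation":[0,0,0]},{"grip":1,"delta_pos":[0.03,0,0.13],"rotation":[0,-0.038,0]},{"grip":1,"delta_pos":[0.037,0,0.21],"rotation":[0,-0.076,0]},{"grip":1,"delta_pos":[0.04,0,0.28],"rotation":[0,-0.11,0]},{"grip":1,"delta_pos":[0.043,0,0.35],"rotation":[0,-0.143,0]}]'
python3 - <<'E'
from wp import *
where(); 
for w in [(99,12.5,0)]:
    P,R=tgt(*w); print(w);go(P,R=R)
E
```

```text
clock: 15.2
tool_pos: [0.5524, 0.1027, 0.0585]
orientation: [179.7, 6.2, -168.2]
force: [0.0, -0.6, -0.3]
opening: 0.012
gripper_force: 30.0
syr mid mm [ 97.5 -27.4  18.6] rpy [ 0.3  3.8 -0. ]
(99, 12.5, 0)
dpos [ 0.006 -0.006  0.099] rot [ 0.004 -0.043 -0.001]
```

```bash
python3 -m creep '[{"grip":1,"delta_pos":[0,0,0.04],"rotation":[0,-0.02,0]},{"grip":1,"delta_pos":[0,0,0.07],"rotation":[0,-0.03,0]},{"grip":1,"delta_pos":[0,0,0.1],"rotation":[0,-0.043,0]},{"grip":1,"delta_pos":[0,0,0.1],"rotation":[0,-0.043,0]}]'
python3 - <<'E'
from wp import *
where(); P,R=tgt(99,11,0); go(P,R=R)
E
```

```text
clock: 15.6
tool_pos: [0.5525, 0.1024, 0.0482]
orientation: [179.7, 9.8, -168.2]
force: [-0.5, 0.0, -0.2]
opening: 0.0117
gripper_force: 30.0
syr mid mm [ 98.6 -27.8  11.9] rpy [ 0.3  0.2 -0.1]
dpos [-0.002 -0.002  0.011] rot [ 0.003 -0.002 -0.001]
```

```bash
python3 -m creep '[{"grip":1,"delta_pos":[0,0,0.01],"rotation":[0,0,0]},{"grip":1,"delta_pos":[0,0,0.01],"rotation":[0,0,0]},{"grip":0.74,"delta_pos":[0,0,0.01],"rotation":[0,0,0]},{"grip":0.74,"delta_pos":[0,0,0.01],"rotation":[0,0,0]},{"grip":0.74,"delta_pos":[0,0,0.01],"rotation":[0,0,0]}]'
python3 -m creep '[{"grip":0.74,"delta_pos":[0,0,0],"rotation":[0,0,0]},{"grip":0.74,"delta_pos":[0,0,0],"rotation":[0,0,0]},{"grip":0.74,"delta_pos":[0,0,-0.1],"rotation":[0,0,0]},{"grip":0.74,"delta_pos":[0,0,-0.3],"rotation":[0,0,0]},{"grip":0.74,"delta_pos":[0,0,-0.5],"rotation":[0,0,0]}]'
python3 -m creep '[{"grip":0.74,"delta_pos":[0,0,-0.4],"rotation":[0,0,0]},{"grip":0.74,"delta_pos":[0,0,-0.8],"rotation":[0,0,0]},{"grip":0.74,"delta_pos":[0,0,-0.9],"rotation":[0,0,0]},{"grip":0.74,"delta_pos":[0,0,-0.9],"rotation":[0,0,0]}]'
python3 - <<'E'
from wp import *
s=snap('wrist','w4.png')
for x,y,z in [(10,-28,11),(77,-28,11),(50,32,0),(0,70,47),(0,-70,47)]: print(x,y,proj(s,[c0+A.apply(np.array([x-217.5,y,z])/1e3)]).round(0))
E
```

```text
clock: 16.1
tool_pos: [0.5545, 0.1032, 0.0477]
orientation: [179.7, 9.9, -168.2]
force: [0.8, 0.4, -0.4]
opening: 0.0221
gripper_force: 0.0
clock: 16.6
tool_pos: [0.5456, 0.1009, 0.0977]
orientation: [179.7, 9.9, -168.2]
force: [-0.2, 0.4, 0.4]
opening: 0.023
gripper_force: 0.0
clock: 17.0
tool_pos: [0.5316, 0.098, 0.1884]
orientation: [179.6, 10.2, -168.2]
force: [-0.1, 0.3, -0.3]
opening: 0.0228
gripper_force: 0.0
10 -28 [[258. 143.]]
77 -28 [[259. 200.]]
50 32 [[312. 174.]]
0 70 [[367. 145.]]
0 -70 [[212. 145.]]
```

View pics/w4.png

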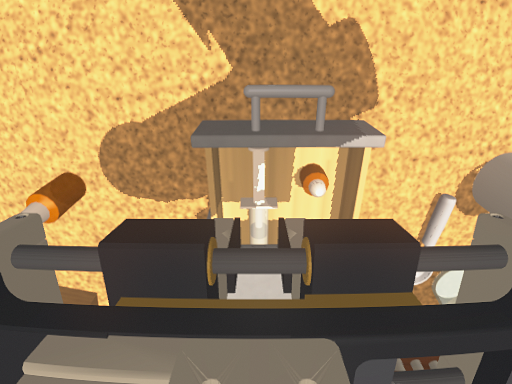

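Wrist view: the syringe lies flat with its flange at (259,204), about 80 mm behind the panel, so its middle is at roughly 101 mm. The bottle stands upright at (315,184). Next I'll push the handle with closed fingers.

```bash
cat > hp.py <<'E'
from wp import *
def hand(x,z): 
    P=c0+A.apply(np.array([x,0,0])/1e3); P[2]=z/1e3; return P
E
python3 -m creep '[{"grip":1,"delta_pos":[0.3,0,0],"rotation":[0,0.05,0]},{"grip":1,"delta_pos":[0.7,0,0],"rotation":[0,0.11,0]},{"grip":1,"delta_pos":[0.9,0,0],"rotation":[0,0.11,0]},{"grip":1,"delta_pos":[0.9,0,0],"rotation":[0,0.11,0]}]'
python3 - <<'E'
from hp import *
go(hand(-305,100),[180,0,-168.06]); go(hand(-305,57),[180,0,-168.06])
E
```

```text
clock: 17.45
tool_pos: [0.4414, 0.0781, 0.168]
orientation: [179.7, -0.3, -168.2]
force: [0.3, 0.4, 0.6]
opening: 0.0009
gripper_force: 0.0
dpos [0.146 0.285 0.682] rot [ 0.003 -0.003 -0.001]
dpos [0.144 0.284 1.112] rot [ 0.003 -0.003 -0.001]
```

```bash
python3 -m creep '[{"grip":1,"delta_pos":[0.15,0.28,0],"rotation":[0,0,0]},{"grip":1,"delta_pos":[0.15,0.28,0.3],"rotation":[0,0,0]},{"grip":1,"delta_pos":[0.15,0.28,0.7],"rotation":[0,0,0]},{"grip":1,"delta_pos":[0.15,0.28,1],"rotation":[0,0,0]},{"grip":1,"delta_pos":[0.15,0.28,1],"rotation":[0,0,0]}]'
python3 - <<'E'
from hp import *
go(hand(-290,57),[180,0,-168.06]); go(hand(-185,57),[180,0,-168.06])
E
```

```text
clock: 17.95
tool_pos: [0.4212, 0.1023, 0.0664]
orientation: [179.9, -0.4, -168.2]
force: [-0.8, -0.3, -0.3]
opening: 0.0005
gripper_force: 0.0
dpos [-0.15   0.01   0.092] rot [ 0.001 -0.005 -0.001]
dpos [-1.2    0.012  0.084] rot [ 0.001 -0.005 -0.001]
```

```bash
python3 -m creep '[{"grip":1,"delta_pos":[-0.05,0.01,0.09],"rotation":[0,0,0]},{"grip":1,"delta_pos":[-0.15,0.01,0.09],"rotation":[0,0,0]},{"grip":1,"delta_pos":[-0.2,0.01,0.09],"rotation":[0,0,0]},{"grip":1,"delta_pos":[-0.25,0.01,0.09],"rotation":[0,0,0]},{"grip":1,"delta_pos":[-0.3,0.01,0.09],"rotation":[0,0,0]}]'
python3 -m creep '[{"grip":1,"delta_pos":[-0.06,0,0],"rotation":[0,0,0]},{"grip":1,"delta_pos":[-0.13,0,0],"rotation":[0,0,0]},{"grip":1,"delta_pos":[-0.2,0,0],"rotation":[0,0,0]},{"grip":1,"delta_pos":[-0.27,0,0],"rotation":[0,0,0]},{"grip":1,"delta_pos":[-0.34,0,0],"rotation":[0,0,0]}]'
python3 -m creep '[{"grip":1,"delta_pos":[-0.07,0,0],"rotation":[0,0,0]},{"grip":1,"delta_pos":[-0.14,0,0],"rotation":[0,0,0]},{"grip":1,"delta_pos":[-0.21,0,0],"rotation":[0,0,0]},{"grip":1,"delta_pos":[-0.27,0,0],"rotation":[0,0,0]},{"grip":1,"delta_pos":[-0.32,0,0],"rotation":[0,0,0]}]'
python3 - <<'E'
from hp import *
go(hand(-185,57),[180,0,-168.06])
E
```

```text
clock: 18.45
tool_pos: [0.4533, 0.1115, 0.0618]
orientation: [179.7, 0.0, -168.1]
force: [-1.7, 1.1, 2.0]
opening: 0.0004
gripper_force: 0.9
clock: 18.95
tool_pos: [0.4866, 0.1184, 0.0611]
orientation: [179.7, -0.0, -168.1]
force: [-1.9, 0.4, 1.9]
opening: 0.0003
gripper_force: 0.9
clock: 19.45
tool_pos: [0.5178, 0.125, 0.0611]
orientation: [179.7, -0.0, -168.1]
force: [-1.7, 0.5, 0.8]
opening: 0.0006
gripper_force: 0.8
dpos [-0.207 -0.012  0.041] rot [ 0.003 -0.    -0.001]
```

```bash
python3 -m creep '[{"grip":1,"delta_pos":[-0.04,0,0],"rotation":[0,0,0]},{"grip":1,"delta_pos":[-0.08,0,0],"rotation":[0,0,0]},{"grip":1,"delta_pos":[-0.11,0,0],"rotation":[0,0,0]},{"grip":1,"delta_pos":[-0.14,0,0],"rotation":[0,0,0]},{"grip":1,"delta_pos":[-0.16,0,0],"rotation":[0,0,0]}]'
python3 -m creep '[{"grip":1,"delta_pos":[-0.02,0,0],"rotation":[0,0,0]},{"grip":1,"delta_pos":[-0.04,0,0],"rotation":[0,0,0]},{"grip":1,"delta_pos":[-0.05,0,0],"rotation":[0,0,0]},{"grip":1,"delta_pos":[-0.05,0,0],"rotation":[0,0,0]}]'
```

```text
clock: 19.95
tool_pos: [0.5332, 0.1283, 0.0611]
orientation: [179.7, 0.0, -168.1]
force: [-2.2, 0.5, 0.6]
opening: 0.0002
gripper_force: 0.8
clock: 20.35
tool_pos: [0.5381, 0.1293, 0.0612]
orientation: [179.7, 0.0, -168.1]
force: [-0.1, 0.1, -0.1]
opening: 0.0004
gripper_force: 0.3
```

```bash
python3 -m creep '[{"grip":1,"delta_pos":[-0.015,0,0],"rotation":[0,0,0]},{"grip":1,"delta_pos":[-0.03,0,0],"rotation":[0,0,0]},{"grip":1,"delta_pos":[-0.03,0,0],"rotation":[0,0,0]}]'|egrep 'pos|force:'
python3 -m creep '[{"grip":1,"delta_pos":[-0.015,0,0],"rotation":[0,0,0]},{"grip":1,"delta_pos":[-0.03,0,0],"rotation":[0,0,0]}]'|egrep 'pos|force:'
python3 -m creep '[{"grip":1,"delta_pos":[-0.015,0,0],"rotation":[0,0,0]},{"grip":1,"delta_pos":[-0.03,0,0],"rotation":[0,0,0]}]'|egrep 'pos|force:'
```

```text
tool_pos: [0.5411, 0.1299, 0.0612]
force: [-0.1, -0.1, 0.1]
gripper_force: 0.3
tool_pos: [0.543, 0.1301, 0.0611]
force: [-8.0, 1.1, 4.7]
gripper_force: 3.8
tool_pos: [0.5433, 0.1298, 0.0605]
force: [-17.4, 1.4, 10.6]
gripper_force: 8.5
```

```bash
python3 -m creep '[{"grip":1,"delta_pos":[0.1,0,0],"rotation":[0,0,0]},{"grip":1,"delta_pos":[0.3,0,0],"rotation":[0,0,0]},{"grip":1,"delta_pos":[0.5,0,0],"rotation":[0,0,0]},{"grip":1,"delta_pos":[0.5,0,-0.5],"rotation":[0,0,0]},{"grip":1,"delta_pos":[0.5,0,-1],"rotation":[0,0,0]}]'
python3 -m creep '[{"grip":1,"delta_pos":[0.2,-0.4,-0.3],"rotation":[0,0,0]},{"grip":1,"delta_pos":[0.3,-0.9,-0.6],"rotation":[0,0,0]},{"grip":1,"delta_pos":[0.3,-1,-0.6],"rotation":[0,0,0]},{"grip":1,"delta_pos":[0.3,-1,-0.6],"rotation":[0,0,0]}]' >/dev/null
python3 -m creep '[{"grip":1,"delta_pos":[0,-0.4,0],"rotation":[0,0,0]},{"grip":1,"delta_pos":[0,-0.9,0],"rotation":[0,0,0]},{"grip":1,"delta_pos":[0,-1,0],"rotation":[0,0,0]},{"grip":1,"delta_pos":[0,-1,0],"rotation":[0,0,0]}]'
python3 - <<'E'
from hp import *
s=snap('top','t5.png'); im=cv2.imread('pics/t5.png')
cv2.imwrite('pics/t5c.png',cv2.convertScaleAbs(cv2.resize(im[100:265,100:300],None,fx=4,fy=3.6,interpolation=cv2.INTER_CUBIC),alpha=1.5))
for d in (0,5):
  for n,q,z in [('panel outer L',(-132-d,88,0),.069),('panel R',(-132-d,-88,0),.069),('handle',(-167-d,0,0),.056)]:
    P=c0+A.apply(np.array(q)/1e3);P[2]=z; u=proj(s,[P])[0]; print(d,n,((u+.5-[100,100])*[4,3.6]).round(0))
E
```

```text
clock: 21.55
tool_pos: [0.4969, 0.1197, 0.1617]
orientation: [179.8, -0.1, -168.1]
force: [1.5, 1.7, 0.4]
opening: 0.0005
gripper_force: 0.0
clock: 22.35
tool_pos: [0.5099, -0.0832, 0.2196]
orientation: [179.7, -0.0, -168.3]
force: [0.4, 0.9, -0.5]
opening: 0.0002
gripper_force: 0.0
0 panel outer L [360. 351.]
0 panel R [569. 314.]
0 handle [474. 371.]
5 panel outer L [361. 356.]
5 panel R [571. 320.]
5 handle [475. 376.]
```

View pics/t5c.png

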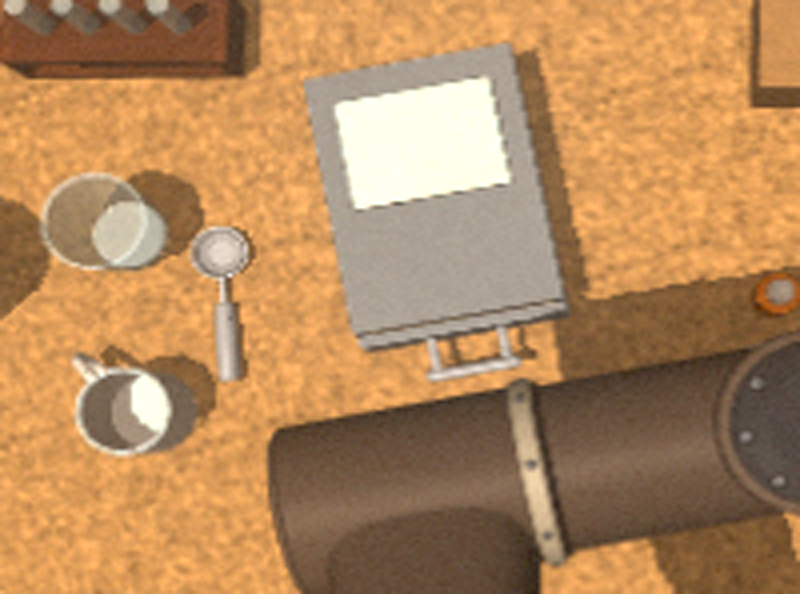

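The drawer is shut: the handle is at crop (474,369), against (474,371) predicted for 0 mm. The mug, beaker and spoon look unmoved. I'll hand the job in.

```bash
python3 -c "
from plant import ctrl
print(ctrl.close_job())"
```

```text
the job is handed in; nothing more can be done
None
```

The syringe went in flat and the dropper bottle upright, the drawer is shut against its stop, and the job was handed in at about 22 s; the hand-in returned no verdict, and I last saw the contents just before shutting.

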